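# Shut the toy bin and lock its child-resistant catch

## Task

Gently push the toy bin's lid down until it is shut, then lock it: press the blue cap down while turning it clockwise (seen from above) until the orange latch arm has swung its whole quarter turn and points straight across the lid. Move the arm only by the cap, do not touch the arm itself, press no harder than needed (under 24 N), leave the toys where they are, and let go at the end.

Things in the scene. Friction and masses are not known exactly. Their poses are not given: they have to be found in the camera images.
- bin: Cream plastic toy bin, fixed, 310 x 340 x 120 mm high; origin under its centre, on the table. Its -x side is a solid 58 mm deep deck, top 120 mm above the origin, that carries the lock; the opening behind it (+x) is covered by the lid, hinged along the far (+x) rim. A small bowl and a disc stand on the deck's ends.
- lid: The pale cream lid, a panel 238 (x) x 336 (y) x 8 mm, extending along its own -x from the hinge line at bin (+145, 0, +116) mm, where its origin lies. Starts tilted open by 0.35 to 0.7 rad (its front edge up); shut, its axes match the bin's and its top is flush with the deck. A stiff hinge keeps it where it is left; 2 to 4 N pushes it down. Keep the push below 25 N.
- lid_edge (a point): Middle of the lid's front edge, on its upper face, 238 mm from the hinge line. With the lid shut it lies at bin (-93, 0, +120) mm, 33 mm behind the cap's axis.
- cap: Blue ribbed round cap of the lock, 46 mm diameter, 36 mm high, white bar on top, axis upright at bin (-126, 0) mm; origin at the centre of its underside, 154 mm above the bin's origin when not pressed. Turned without pressing it only ratchets and moves nothing. Pressed home and turned it drives the latch arm, either way, against 0.15 Nm; let go, it springs up and the arm stays, so strokes add up.
- cap_top (a point): Centre of the cap's top, 190 mm above the bin's origin when not pressed. The cap can be gripped across its diameter with the fingertips down to 27 mm below this point.
- mount (a joint): How far the lock's rubber mount under the cap is squashed: 0.0625 mm per newton of downward push on the cap. The push must stay below 24 N (0.0015 m).
- bolt: Orange latch arm under the cap, 16 wide, 8 thick, reaching 62 mm along its own +y from the cap's axis (its origin, at deck height), 126 to 134 mm above the bin's origin: 6 mm clear over the shut lid, but in the way of a lid not shut. Starts roughly along the bin's +y, turned 0 to 0.3 rad clockwise (from above); the stop is at 1.571, along the bin's +x. The robot must not touch it.
- bolt_tip (a point): End of the orange latch arm, 62 mm from the axis.
- duck: Yellow wooden pull-along duck on red wheels, 130 x 70 x 107 mm high, beside the bin; leave alone. Origin under its centre.
- magnifier: Green plastic toy magnifying glass, 185 mm long, lying flat; leave alone. Origin under the lens centre.
- spoon: Steel toy spoon, 140 mm long; leave alone.
- drum: Red plastic toy drum with white rims, 116 mm diameter, 80 mm high; leave alone. Origin under its centre.
- bowl: Small turquoise silicone stacking bowl, 48 mm across, 30 mm high, standing on the bin's front deck, 115 mm to the -y side of the lock; leave alone. Origin under its centre.
- stack_ring: Purple stacking disc, 52 mm diameter, 22 mm high, standing on the bin's front deck, 127 mm to the +y side of the lock; leave alone. Origin under its centre.
- cap_press (a joint): How deep the cap is pressed (m), 0 when free. A light spring (4 N, +0.3 N per mm) to a firm stop at 5.5 to 13.5 mm; the teeth engage fully only at the stop. The depth varies from start to start: feel for it. If the cap's 2 pins land on tops of the 12 teeth it feels firm 3.5 mm too early: turn a little, press again. 10 to 18 N on the stop is right. Lost motion up to 0.6 rad a stroke.

How it is judged (in metres and radians):
On the way, in this order (a step that is already met when the one before it is completed fails the run):
1. the lid is shut, with the latch arm still off it (angle between lid's own z axis and vertical below 0.025 rad and angle between the y axis of bolt and the x axis of bin, either way round above 1 rad), for 0.2 s.
2. the latch arm has been turned across the lid (angle between lid's own z axis and vertical below 0.025 rad and angle between the y axis of bolt and the x axis of bin, either way round below 0.17 rad), for 0.2 s.
At the end, for the whole second after the job is handed in: The lid is shut (tilted less than 0.025 rad), the latch arm points along the bin's x axis across it (within 0.17 rad) and is at rest (all of step 2 and angular speed of bolt below 0.05 rad/s); the robot touches nothing.
It fails at once if the cap is pushed down with more than 24 N (value of joint mount above 0.0015 m).
It fails at once if the lid is pushed with more than 25 N (contact force between the arm and lid above 25 N).
It fails at once if the fingers push the lid with more than 25 N (contact force between the fingers and lid above 25 N).
It fails at once if the robot touches the latch arm (contact force between any of the fingers, the arm and bolt above 0.5 N).
It fails at once if a toy is moved by more than 30 mm (distance of any of duck, magnifier, spoon, drum, bowl, stack_ring from where it was at the start of the episode above 0.03 m).
It also fails if it takes over 70 s, if anything falls off the work surface, if the arm or the gripper's body presses on something with over 40 N, if the wrist force passes 120 N, or if a joint passes its speed limit or range.

## Robot

A 6-joint arm with a two-finger parallel gripper is mounted at the origin on the work surface. World frame = base frame: x ahead of the robot, y to its left, z up, the work surface at z = 0. Lengths are in m, angles in degrees, forces in N, time in s.
With the tool pointing down it reaches from about 0.3 to 0.875 m from the base axis. Payload 6.4 kg.
Tool frame: the origin (TCP) lies at the very end of the fingers, on their centre line; the grasp point (between the pads) lies 19 mm behind it; z points along the fingers, y is the line along which they close (so a half turn about z gives the same grasp; the last joint's range is limited). The gripper opens to 88 mm and grips with 3 to 60 N. Pads are 18 mm wide; open, the fingers measure 123 mm over their backs; the gripper's body (75 mm by 187 mm) begins 45 mm behind the grasp point.
Start: joints at [59.055, 10.359, 92.074, -0, 77.567, -11.82], TCP at [0.188, 0.543, 0.239] pointing down, gripper open.
Joint ranges: [-171.53, 171.53], [-51.25, 118.39], [17.06, 147.69], [-65.23, 245.23], [0, 150.52], [-178.68, 178.68]. Speed limits (degrees/s): [147.25, 147.25, 172.46, 180, 180, 180].

## Interface

Orientations are given as [roll, pitch, yaw] about the fixed x, y, z axes, in that order (R = Rz(yaw) Ry(pitch) Rx(roll)).
In Python, from bench import robot gives the robot as it stands.
- The arm moves only by the shell command python3 -m jog 'ROWS' [FORCE]. ROWS is JSON, a list of rows, each an object with "claw": the finger opening in mm, from 0 to 88.1; "xyz": the shift along the tool's x, y, z in mm, a list of three; "rotation": the turn, a rotation vector about the tool's x, y, z in rad, a list of three. In form: [{"claw": claw, "xyz": [dx, dy, dz], "rotation": [rx, ry, rz]}, ...]. A call has 1 to 5 rows; each row shifts and turns the commanded pose from where the row before left it, along the tool's axes as they then stand; what a row does not reach is not made up. A row lasts 1/12 s, in which the tool goes at most 41.7 mm and 7.16 degrees, less where a joint would pass 70% of its speed; a pose out of reach is approached as far as the arm can. A call with a gripper value outside its range is refused whole. The fingers move at their own pace and stop on an object; FORCE is the grip in N (left out, the last holds). Time passes only in rows, so rows that do not move let the fingers close. It gives the time, the measured TCP pose, the force, the opening and the grip force at its end, in the units of the state.
- robot.read_state(): the state, without advancing time (a new reading comes with each control period).
- robot.snapshot(name): name is "side" or "top"; returns a dict with "frame" (480x640x3 uint8, red, green, blue), "z_map" (480x640 float32, m along the optical axis (not along the pixel's ray), 0 where there is no reading), "camera_matrix" (3x3 intrinsics, pixels), "rvec" (rotation vector, rad) and "tvec" (3), from world to camera coordinates, as OpenCV has them. Camera axes: x right, y down, z forward; pixel columns grow to the right and rows downward; lengths in m; the calibration is good to about 2 mm. A picture is of the moment at which its call begins.
- robot.job_done(): hands the job in; it is judged then, once.
The state is a dict: "clock": time; "joint_positions": joint angles; "qvel": joint speeds; "joint_torque": joint torques, N m; "position": TCP position; "ee_rot": TCP orientation; "force": force on the tool from outside, world axes, zero at the start; "ft_torque": the same for the moment, N m; "opening": opening from 0.0 (shut) to 1.0 (fully open); "finger_force": force on a finger pad.
Only numpy, scipy, OpenCV 4.12 (cv2) and the standard library are available. Lean on these libraries where they do the work, as an engineer would, in place of code of your own. Each camera call takes 0.05 s, during which the arm holds its last target. There are 200 camera calls.

## Working session

There is one attempt and no reset: what is moved stays moved. The work goes in short steps, Python scripts to look and compute and a shell command to move; the robot and the scene stay as the last step left them, time stands still between calls to the robot, and variables do not carry over. Pictures are saved under pics/ and viewed, at most 10 in all, crops included, and the job is handed in when it is done.

```bash
ls; mkdir -p pics; cat > h.py <<'E'
import numpy as np, cv2
from bench import robot
def snap(n):
    s=robot.snapshot(n); R,_=cv2.Rodrigues(np.array(s['rvec'],float)); t=np.array(s['tvec'],float).reshape(3)
    s['R']=R; s['t']=t; return s
def cloud(s):
    K=np.array(s['camera_matrix']); z=s['z_map']; v,u=np.mgrid[:480,:640]
    P=np.stack([(u-K[0,2])/K[0,0]*z,(v-K[1,2])/K[1,1]*z,z],-1)
    W=(P-s['t'])@s['R']; W[z==0]=np.nan; return W
def save(s,n): cv2.imwrite('pics/'+n,s['frame'][:,:,::-1])
E
python3 - <<'E'
from h import *
for n in('top','side'):
    s=snap(n); save(s,n+'0.png'); W=cloud(s); np.savez(n+'0.npz',W=W,f=s['frame'],R=s['R'],t=s['t'],K=s['camera_matrix'])
    print(n,-s['R'].T@s['t'])
print(robot.read_state())
E
```

```text
pics
top [0.50907195 0.02599947 1.47379359]
side [ 0.50474324 -0.88019181  0.81477575]
{'clock': 0.1, 'joint_positions': array([ 5.90531143e+01,  1.03989343e+01,  9.21259901e+01,  2.36968694e-04,
        7.75676327e+01, -1.18192750e+01]), 'qvel': array([-0.08829342, -0.02209515, -0.13585909, -0.0042687 ,  0.00857802,
        0.04621232]), 'joint_torque': array([ 6.94968257e-04, -4.34820163e+01, -3.42693901e+01,  7.05452194e-02,
        3.40367993e-02, -1.78419361e-05]), 'position': array([0.18813059, 0.54283727, 0.23788697]), 'ee_rot': array([-1.79909453e+02, -1.91844348e-02,  1.60872323e+02]), 'force': array([-0.69893251,  0.08171123,  0.37972653]), 'ft_torque': array([-0.02401922,  0.00465114, -0.05303979]), 'finger_force': 0.0, 'opening': 0.9995643066637657}
```

View pics/top0.png

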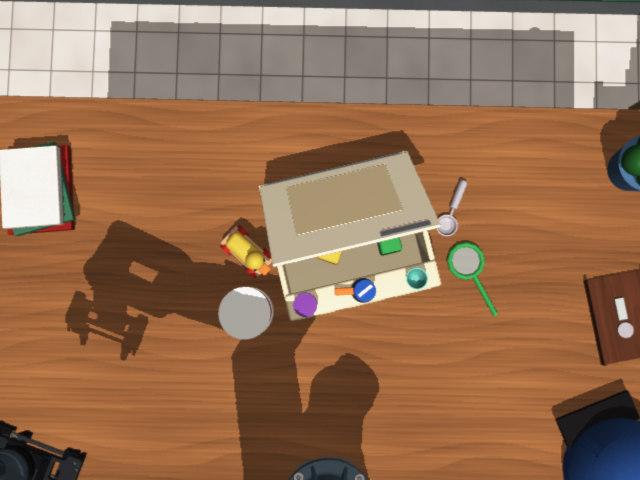

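View pics/side0.png

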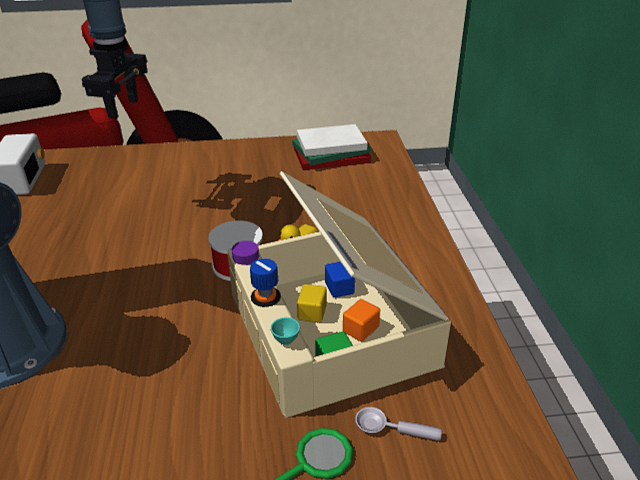

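Top view: cap at (364,291), latch arm to its left at (344,291), disc at (305,304), bowl at (416,278), lid open with its front edge running (275,262)-(437,227). The side view agrees, with the cap at (264,272).

```bash
python3 - <<'E'
from h import *
for n in('top','side'):
    d=np.load(n+'0.npz'); W=d['W']; hsv=cv2.cvtColor(d['f'],cv2.COLOR_RGB2HSV); H,S,V=[hsv[...,i].astype(int) for i in range(3)]
    roi=(W[...,2]>0.1)&(W[...,2]<0.25)&(W[...,0]>.2)&(W[...,0]<.8)&(abs(W[...,1])<.35)
    for c,m in dict(cap=(H>105)&(H<125)&(S>140),ring=(H>130)&(H<155)&(S>100),bowl=(H>80)&(H<98)&(S>100),bolt=(H>5)&(H<18)&(S>190)).items():
        k=cv2.connectedComponentsWithStats((m&roi).astype(np.uint8))
        for i in range(1,k[0]):
            if k[2][i,4]<25: continue
            P=W[k[1]==i]; lo,hi=np.nanpercentile(P,[2,98],axis=0); print(n,c,k[2][i,4],k[3][i].round(1),'mid',((lo+hi)/2).round(4),'lo',lo.round(3),'hi',hi.round(3))
d=np.load('top0.npz');W=d['W'];K=d['K']
def ray(u,v,z):
    c=-d['R'].T@d['t']; r=d['R'].T@np.linalg.inv(K)@[u,v,1]; return (c+r*(z-c[2])/r[2]).round(4)
# top-of-object circles by depth
hsv=cv2.cvtColor(d['f'],cv2.COLOR_RGB2HSV)
for nm,(u,v),z in(('cap',(364,291),.19),('ring',(305,304),.142),('bowl',(416,278),.15)):
    b=np.zeros((480,640),bool); b[v-18:v+19,u-18:u+19]=1
    m=b&(abs(W[...,2]-z)<.006); ys,xs=np.nonzero(m); (cx,cy),r=cv2.minEnclosingCircle(np.stack([xs,ys],1).astype(np.float32)); print(nm,m.sum(),cx,cy,r,ray(cx,cy,z))
# lid plane
m=(W[...,2]>.14)&(W[...,2]<.35)&(W[...,0]>.42)&(W[...,0]<.8)&(abs(W[...,1])<.3); m=cv2.erode(m.astype(np.uint8),np.ones((5,5)))>0
P=W[m]; c=P.mean(0); u,s,vt=np.linalg.svd(P-c,full_matrices=False); nrm=vt[2]*np.sign(vt[2][2]); print('lid',len(P),c,nrm,'tilt',np.arccos(nrm[2]),'dir',np.degrees(np.arctan2(nrm[1],nrm[0])),s, 'zmax',np.nanpercentile(P[:,2],[1,99]))
E
```

```text
top cap 301 [363.8 290.1] mid [ 0.5013 -0.0626  0.186 ] lo [ 0.481 -0.082  0.177] hi [ 0.522 -0.043  0.195]
top ring 430 [304.9 304.3] mid [0.4677 0.0603 0.142 ] lo [0.445 0.038 0.137] hi [0.49  0.082 0.147]
top bowl 316 [416.4 278. ] mid [ 0.529  -0.176   0.1365] lo [ 0.51  -0.195  0.121] hi [ 0.548 -0.157  0.152]
side cap 671 [263.4 274.6] mid [ 0.4993 -0.0661  0.173 ] lo [ 0.478 -0.088  0.155] hi [ 0.521 -0.044  0.191]
side ring 515 [244.8 252.1] mid [0.4668 0.057  0.1336] lo [0.444 0.033 0.124] hi [0.49  0.081 0.143]
side bowl 578 [284.9 329.7] mid [ 0.5276 -0.177   0.1368] lo [ 0.507 -0.199  0.123] hi [ 0.548 -0.154  0.15 ]
side bolt 141 [265.1 296.4] mid [ 0.4996 -0.068   0.1278] lo [ 0.482 -0.084  0.123] hi [ 0.517 -0.052  0.132]
cap 382 364.1388854980469 290.0 11.317117691040039 [ 0.5014 -0.0622  0.19  ]
ring 452 304.5 304.4375 12.065190315246582 [0.4677 0.0609 0.142 ]
bowl 129 416.27777099609375 278.0555419921875 11.079235076904297 [ 0.5288 -0.1752  0.15  ]
lid 9504 [ 0.6543834  -0.02348004  0.21342728] [0.540944   0.14335421 0.82875157] tilt 0.5939232156572553 dir 14.84262800447789 [8.86979269 5.5582783  1.68574232] zmax [0.1489832  0.27172898]
```

```bash
python3 -m jog '[{"claw":0,"xyz":[0,0,-20],"rotation":[0,0,-0.1176]},{"claw":0,"xyz":[0,0,-20],"rotation":[0,0,-0.1176]},{"claw":0,"xyz":[0,0,-20],"rotation":[0,0,-0.1176]},{"claw":0,"xyz":[0,0,-20],"rotation":[0,0,-0.1176]},{"claw":0,"xyz":[0,0,-20],"rotation":[0,0,-0.1176]}]' 20
cat > d.py <<'E'
import sys
from h import *
from scipy.spatial.transform import Rotation as Ro
s=robot.read_state(); R=Ro.from_euler('xyz',s['ee_rot'],degrees=True)
print('t',s['clock'],'pos',s['position'],'rpy',s['ee_rot'].round(2),'F',s['force'].round(2),'j6',s['joint_positions'][5].round(1),'open',s['opening'])
if len(sys.argv)>3: print('shift mm',(R.inv().apply(np.array(sys.argv[1:4],float)-s['position'])*1000).round(1))
E
python3 d.py 0.603 -0.038 0.32
```

```text
clock: 0.52
position: [0.1882, 0.543, 0.3391]
ee_rot: [-180.0, -0.0, -165.1]
force: [-0.3, -0.1, -0.6]
opening: 0.648
finger_force: 0.0
t 0.5167 pos [0.18817224 0.5429946  0.33912141] rpy [-1.7996e+02 -5.0000e-02 -1.6510e+02] F [-0.26 -0.14 -0.61] j6 -45.8 open 0.6477971182862956
shift mm [-251.5 -668.1   19.4]
```

```bash
python3 -m jog '[{"claw":0,"xyz":[-14,-37,0],"rotation":[0,0,0]},{"claw":0,"xyz":[-14,-37,0],"rotation":[0,0,0]},{"claw":0,"xyz":[-14,-37,0],"rotation":[0,0,0]},{"claw":0,"xyz":[-14,-37,0],"rotation":[0,0,0]},{"claw":0,"xyz":[-14,-37,0],"rotation":[0,0,0]}]' >/dev/null
python3 -m jog '[{"claw":0,"xyz":[-14,-37,0],"rotation":[0,0,0]},{"claw":0,"xyz":[-14,-37,0],"rotation":[0,0,0]},{"claw":0,"xyz":[-14,-37,0],"rotation":[0,0,0]},{"claw":0,"xyz":[-14,-37,0],"rotation":[0,0,0]},{"claw":0,"xyz":[-14,-37,0],"rotation":[0,0,0]}]' >/dev/null
python3 -m jog '[{"claw":0,"xyz":[-14,-37,0],"rotation":[0,0,0]},{"claw":0,"xyz":[-14,-37,0],"rotation":[0,0,0]},{"claw":0,"xyz":[-14,-37,0],"rotation":[0,0,0]},{"claw":0,"xyz":[-14,-37,0],"rotation":[0,0,0]},{"claw":0,"xyz":[-14,-37,0],"rotation":[0,0,0]}]' >/dev/null
python3 d.py 0.603 -0.038 0.32
```

```text
t 1.7667 pos [0.5317754  0.05705416 0.33837002] rpy [ 1.7998e+02 -2.0000e-02 -1.6545e+02] F [ 0.56 -0.14  0.39] j6 -111.2 open 0.006087949300795549
shift mm [ -45.1 -109.9   18.3]
```

```bash
python3 -m jog '[{"claw":0,"xyz":[-15,-36,0],"rotation":[0,0,0]},{"claw":0,"xyz":[-15,-36,0],"rotation":[0,0,0]},{"claw":0,"xyz":[-15,-35,20],"rotation":[0,0,0]},{"claw":0,"xyz":[0,0,30],"rotation":[0,0,0]},{"claw":0,"xyz":[0,0,20],"rotation":[0,0,0]}]'
python3 -m jog '[{"claw":0,"xyz":[0,0,10],"rotation":[0,0,0]},{"claw":0,"xyz":[0,0,8],"rotation":[0,0,0]},{"claw":0,"xyz":[0,0,8],"rotation":[0,0,0]},{"claw":0,"xyz":[0,0,6],"rotation":[0,0,0]}]'
python3 -m jog '[{"claw":0,"xyz":[0,0,4],"rotation":[0,0,0]},{"claw":0,"xyz":[0,0,4],"rotation":[0,0,0]},{"claw":0,"xyz":[0,0,4],"rotation":[0,0,0]},{"claw":0,"xyz":[0,0,4],"rotation":[0,0,0]}]'
```

```text
clock: 2.18
position: [0.6009, -0.0345, 0.2662]
ee_rot: [179.9, -0.1, -165.6]
force: [-0.0, 0.6, 1.5]
opening: 0.005
finger_force: 0.9
clock: 2.52
position: [0.6014, -0.032, 0.238]
ee_rot: [-179.9, 0.1, -165.4]
force: [0.6, 0.3, 2.5]
opening: 0.005
finger_force: 0.8
clock: 2.85
position: [0.6012, -0.0323, 0.2217]
ee_rot: [-180.0, 0.1, -165.4]
force: [-1.3, -0.0, 1.4]
opening: 0.006
finger_force: 0.8
```

```bash
for i in 1; do python3 -m jog '[{"claw":0,"xyz":[0,0,4],"rotation":[0,0,0]},{"claw":0,"xyz":[0,0,4],"rotation":[0,0,0]},{"claw":0,"xyz":[0,0,4],"rotation":[0,0,0]},{"claw":0,"xyz":[0,0,4],"rotation":[0,0,0]},{"claw":0,"xyz":[0,0,4],"rotation":[0,0,0]}]'; done
python3 -m jog '[{"claw":0,"xyz":[0,0,4],"rotation":[0,0,0]},{"claw":0,"xyz":[0,0,4],"rotation":[0,0,0]},{"claw":0,"xyz":[0,0,4],"rotation":[0,0,0]},{"claw":0,"xyz":[0,0,4],"rotation":[0,0,0]},{"claw":0,"xyz":[0,0,4],"rotation":[0,0,0]}]'
```

```text
clock: 3.27
position: [0.6009, -0.0324, 0.2009]
ee_rot: [180.0, -0.0, -165.4]
force: [-0.8, 0.6, 2.6]
opening: 0.005
finger_force: 0.8
clock: 3.68
position: [0.6009, -0.0324, 0.1809]
ee_rot: [180.0, -0.0, -165.4]
force: [-0.3, -0.4, 1.3]
opening: 0.004
finger_force: 0.8
```

```bash
python3 - <<'E'
from h import *
s=snap('side'); save(s,'side1.png')
E
```

```text
(no output)
```

View pics/side1.png

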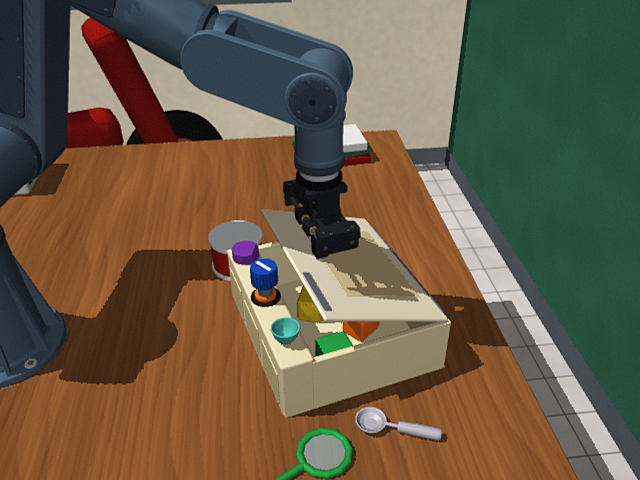

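The fingers at about (335,245) are pushing the lid down, and the cap and toys are undisturbed. I'll carry on.

```bash
python3 -m jog '[{"claw":0,"xyz":[0,0,4],"rotation":[0,0,0]},{"claw":0,"xyz":[0,0,4],"rotation":[0,0,0]},{"claw":0,"xyz":[0,0,4],"rotation":[0,0,0]},{"claw":0,"xyz":[0,0,4],"rotation":[0,0,0]},{"claw":0,"xyz":[0,0,4],"rotation":[0,0,0]}]'
python3 -m jog '[{"claw":0,"xyz":[0,0,4],"rotation":[0,0,0]},{"claw":0,"xyz":[0,0,4],"rotation":[0,0,0]},{"claw":0,"xyz":[0,0,4],"rotation":[0,0,0]},{"claw":0,"xyz":[0,0,4],"rotation":[0,0,0]},{"claw":0,"xyz":[0,0,4],"rotation":[0,0,0]}]'
python3 -m jog '[{"claw":0,"xyz":[0,0,3],"rotation":[0,0,0]},{"claw":0,"xyz":[0,0,2],"rotation":[0,0,0]},{"claw":0,"xyz":[0,0,2],"rotation":[0,0,0]},{"claw":0,"xyz":[0,0,2],"rotation":[0,0,0]},{"claw":0,"xyz":[0,0,1.5],"rotation":[0,0,0]}]'
```

```text
clock: 4.15
position: [0.6008, -0.0324, 0.1609]
ee_rot: [180.0, -0.0, -165.4]
force: [-0.9, -0.5, 0.9]
opening: 0.006
finger_force: 0.8
clock: 4.57
position: [0.6009, -0.0324, 0.1409]
ee_rot: [180.0, -0.0, -165.4]
force: [-0.8, -0.5, 1.1]
opening: 0.006
finger_force: 0.9
clock: 4.98
position: [0.6009, -0.0324, 0.1307]
ee_rot: [180.0, -0.0, -165.4]
force: [-0.9, -0.0, 1.6]
opening: 0.004
finger_force: 0.8
```

```bash
python3 -m jog '[{"claw":0,"xyz":[0,0,1],"rotation":[0,0,0]},{"claw":0,"xyz":[0,0,1],"rotation":[0,0,0]}]'; python3 -m jog '[{"claw":0,"xyz":[0,0,1],"rotation":[0,0,0]}]'
```

```text
clock: 5.15
position: [0.6009, -0.0324, 0.1288]
ee_rot: [-180.0, 0.0, -165.4]
force: [-1.6, 0.2, 1.0]
opening: 0.008
finger_force: 0.8
clock: 5.23
position: [0.601, -0.0324, 0.1278]
ee_rot: [-180.0, 0.0, -165.4]
force: [-0.8, 0.6, 1.0]
opening: 0.005
finger_force: 0.8
```

```bash
python3 -m jog '[{"claw":0,"xyz":[0,0,1],"rotation":[0,0,0]},{"claw":0,"xyz":[0,0,1],"rotation":[0,0,0]},{"claw":0,"xyz":[0,0,1],"rotation":[0,0,0]},{"claw":0,"xyz":[0,0,1],"rotation":[0,0,0]},{"claw":0,"xyz":[0,0,1],"rotation":[0,0,0]}]'; python3 -m jog '[{"claw":0,"xyz":[0,0,1],"rotation":[0,0,0]},{"claw":0,"xyz":[0,0,0.5],"rotation":[0,0,0]}]'
```

```text
clock: 5.65
position: [0.6009, -0.0324, 0.1228]
ee_rot: [-180.0, -0.0, -165.4]
force: [-1.2, -0.1, 1.4]
opening: 0.002
finger_force: 0.8
clock: 5.82
position: [0.6009, -0.0324, 0.1212]
ee_rot: [-180.0, -0.0, -165.4]
force: [-1.6, 0.8, 2.2]
opening: 0.003
finger_force: 0.8
```

```bash
python3 -m jog '[{"claw":0,"xyz":[0,0,0.5],"rotation":[0,0,0]}]';python3 -m jog '[{"claw":0,"xyz":[0,0,0.5],"rotation":[0,0,0]}]'
```

```text
clock: 5.9
position: [0.6009, -0.0324, 0.1208]
ee_rot: [-180.0, -0.0, -165.4]
force: [-1.1, 0.2, 1.4]
opening: 0.006
finger_force: 0.8
clock: 5.98
position: [0.6009, -0.0324, 0.1203]
ee_rot: [-180.0, -0.0, -165.4]
force: [-2.4, -0.8, 2.9]
opening: 0.004
finger_force: 1.5
```

```bash
python3 -m jog '[{"claw":0,"xyz":[0,0,0.4],"rotation":[0,0,0]}]';python3 -m jog '[{"claw":0,"xyz":[0,0,0],"rotation":[0,0,0]},{"claw":0,"xyz":[0,0,0],"rotation":[0,0,0]},{"claw":0,"xyz":[0,0,0],"rotation":[0,0,0]}]'
```

```text
clock: 6.07
position: [0.6009, -0.0324, 0.1201]
ee_rot: [-180.0, -0.0, -165.4]
force: [-2.6, -0.3, 3.4]
opening: 0.003
finger_force: 2.3
clock: 6.32
position: [0.6009, -0.0324, 0.1201]
ee_rot: [-180.0, 0.0, -165.4]
force: [-2.3, -0.1, 3.7]
opening: 0.008
finger_force: 1.8
```

```bash
python3 -m jog '[{"claw":0,"xyz":[0,0,0.4],"rotation":[0,0,0]},{"claw":0,"xyz":[0,0,0],"rotation":[0,0,0]}]'; python3 -m jog '[{"claw":0,"xyz":[0,0,0.4],"rotation":[0,0,0]},{"claw":0,"xyz":[0,0,0],"rotation":[0,0,0]}]'
python3 - <<'E'
from h import *
s=snap('top');W=cloud(s)
ex=np.array([.968,.252]);ey=np.array([-.252,.968]);cap=np.array([.5008,-.0635])
q=W[...,:2]-cap; bx=q@ex;by=q@ey
for a,b in((60,110),(210,250)):
  for c,d in((-155,-110),(110,155)):
    m=(bx>a/1e3)&(bx<b/1e3)&(by>c/1e3)&(by<d/1e3)&(W[...,2]>.09)&(W[...,2]<.2); print(a,c,m.sum(),np.median(W[m][:,2]))
E
```

```text
clock: 6.48
position: [0.6009, -0.0324, 0.1198]
ee_rot: [-180.0, -0.0, -165.4]
force: [-3.0, -0.8, 5.5]
opening: 0.006
finger_force: 2.6
clock: 6.65
position: [0.6009, -0.0324, 0.1196]
ee_rot: [-180.0, -0.0, -165.4]
force: [-3.9, 0.1, 6.5]
opening: 0.005
finger_force: 3.2
60 -155 468 0.11955481414533378
60 110 476 0.11942524455478509
210 -155 366 0.12006916416323107
210 110 369 0.1194187568340838
```

Lid is shut: 119.4 to 120.1 mm at all four corners. Next I'll lift and go to the cap.

```bash
python3 -m jog '[{"claw":0,"xyz":[0,0,-15],"rotation":[0,0,0]},{"claw":0,"xyz":[0,0,-35],"rotation":[0,0,0]},{"claw":88,"xyz":[0,0,-40],"rotation":[0,0,0]},{"claw":88,"xyz":[0,0,-10],"rotation":[0,0,0]},{"claw":88,"xyz":[0,0,0],"rotation":[0,0,0]}]'; python3 d.py .5005 -.063 .220
python3 - <<'E'
from h import *
s=snap('top');W=cloud(s)
ex=np.array([.968,.252]);ey=np.array([-.252,.968]);cap=np.array([.5008,-.0635])
q=W[...,:2]-cap; bx=q@ex;by=q@ey
m=(bx>.045)&(bx<.25)&(abs(by)>.1)&(abs(by)<.155)&(W[...,2]>.09)&(W[...,2]<.2)
A=np.c_[W[m][:,:2],np.ones(m.sum())]; c=np.linalg.lstsq(A,W[m][:,2],rcond=None)[0]; print('lid slope',c,m.sum())
E
```

```text
clock: 7.12
position: [0.6036, -0.0328, 0.2235]
ee_rot: [-179.8, 0.4, -165.4]
force: [0.2, 0.0, 0.6]
opening: 0.205
finger_force: 0.0
t 7.1167 pos [ 0.60358893 -0.03284342  0.22350155] rpy [-179.78    0.44 -165.43] F [0.16 0.03 0.57] j6 -118.9 open 0.20490561453737768
shift mm [107.4  -3.2   2.7]
lid slope [ 0.00073064 -0.00093401  0.11983182] 4039
```

```bash
python3 -m jog '[{"claw":88,"xyz":[27,0,0],"rotation":[0,0,0]},{"claw":88,"xyz":[35,-1,0],"rotation":[0,0,0]},{"claw":88,"xyz":[30,-1,0],"rotation":[0,0,0]},{"claw":88,"xyz":[15,-1,0],"rotation":[0,0,0]},{"claw":88,"xyz":[0,0,0],"rotation":[0,0,0]}]' >/dev/null
python3 -m jog '[{"claw":88,"xyz":[0,0,0],"rotation":[0,0,0]},{"claw":88,"xyz":[0,0,0],"rotation":[0,0,0]},{"claw":88,"xyz":[0,0,0],"rotation":[0,0,0]}]'; python3 d.py .5005 -.063 .166
python3 - <<'E'
from h import *
s=snap('side'); im=cv2.resize(s['frame'][180:360,180:400],None,fx=3,fy=3,interpolation=cv2.INTER_CUBIC); cv2.imwrite('pics/side2.png',im[:,:,::-1])
E
```

```text
clock: 7.83
position: [0.4988, -0.0619, 0.2185]
ee_rot: [180.0, -0.0, -165.4]
force: [-0.1, -0.5, -0.5]
opening: 0.858
finger_force: 0.0
t 7.8333 pos [ 0.49876914 -0.06191803  0.21848778] rpy [ 1.7997e+02 -2.0000e-02 -1.6541e+02] F [-0.09 -0.46 -0.5 ] j6 -125.2 open 0.8583556189716937
shift mm [-1.4 -1.5 52.5]
```

View pics/side2.png

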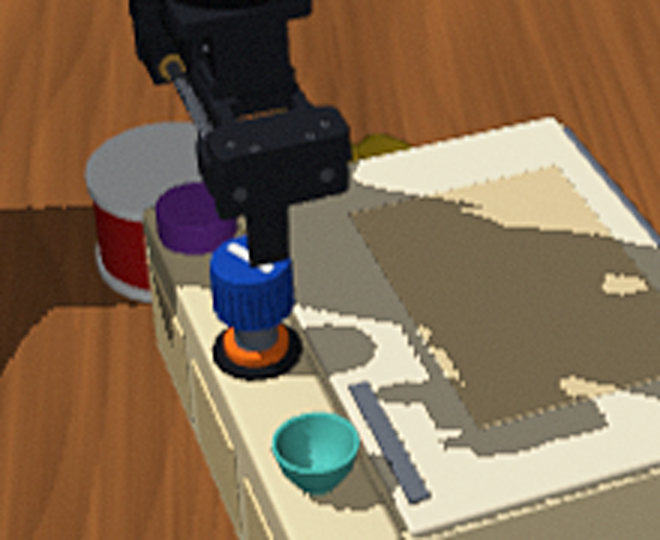

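The lid is shut, the gripper sits over the cap (252,280 in the crop), and the fingers are clear of the bowl and disc. I'll descend and grip.

```bash
python3 -m jog '[{"claw":88,"xyz":[-1,-1,15],"rotation":[0,0,0]},{"claw":88,"xyz":[0,0,15],"rotation":[0,0,0]},{"claw":88,"xyz":[0,0,12],"rotation":[0,0,0]},{"claw":88,"xyz":[0,0,10],"rotation":[0,0,0]},{"claw":88,"xyz":[0,0,0],"rotation":[0,0,0]}]' 35
python3 -m jog '[{"claw":40,"xyz":[0,0,0],"rotation":[0,0,0]},{"claw":40,"xyz":[0,0,0],"rotation":[0,0,0]},{"claw":40,"xyz":[0,0,0],"rotation":[0,0,0]},{"claw":40,"xyz":[0,0,0],"rotation":[0,0,0]},{"claw":40,"xyz":[0,0,0],"rotation":[0,0,0]}]'
python3 -m jog '[{"claw":40,"xyz":[0,0,0],"rotation":[0,0,0]},{"claw":40,"xyz":[0,0,0],"rotation":[0,0,0]},{"claw":40,"xyz":[0,0,0],"rotation":[0,0,0]},{"claw":40,"xyz":[0,0,0],"rotation":[0,0,0]},{"claw":40,"xyz":[0,0,0],"rotation":[0,0,0]}]'
```

```text
clock: 8.3
position: [0.4984, -0.0622, 0.1647]
ee_rot: [179.9, -0.2, -165.4]
force: [-0.1, 0.6, 0.1]
opening: 1.001
finger_force: 0.0
clock: 8.72
position: [0.4997, -0.063, 0.1678]
ee_rot: [-180.0, 0.1, -165.4]
force: [0.1, 0.5, 0.0]
opening: 0.641
finger_force: 0.0
clock: 9.13
position: [0.4996, -0.0633, 0.1675]
ee_rot: [-180.0, 0.0, -165.4]
force: [0.3, -2.6, 1.6]
opening: 0.51
finger_force: 35.0
```

```bash
python3 -m jog '[{"claw":40,"xyz":[0,-0.3,1],"rotation":[0,0,0]},{"claw":40,"xyz":[0,0,1],"rotation":[0,0,0]},{"claw":40,"xyz":[0,0,1],"rotation":[0,0,0]}]'
python3 -m jog '[{"claw":40,"xyz":[0,0,1],"rotation":[0,0,0]},{"claw":40,"xyz":[0,0,0.5],"rotation":[0,0,0]},{"claw":40,"xyz":[0,0,0],"rotation":[0,0,0]}]'
for i in 1; do python3 -m jog '[{"claw":40,"xyz":[0,0,0.5],"rotation":[0,0,0]},{"claw":40,"xyz":[0,0,0],"rotation":[0,0,0]}]'; done
python3 -m jog '[{"claw":40,"xyz":[0,0,0.5],"rotation":[0,0,0]},{"claw":40,"xyz":[0,0,0],"rotation":[0,0,0]}]'
```

```text
clock: 9.38
position: [0.4997, -0.0634, 0.1644]
ee_rot: [-180.0, 0.0, -165.4]
force: [0.0, -1.8, 4.1]
opening: 0.512
finger_force: 35.0
clock: 9.63
position: [0.4996, -0.0633, 0.1627]
ee_rot: [-180.0, 0.0, -165.4]
force: [0.6, -3.2, 4.8]
opening: 0.513
finger_force: 35.0
clock: 9.8
position: [0.4997, -0.0633, 0.1623]
ee_rot: [-180.0, 0.0, -165.4]
force: [0.8, -2.7, 5.6]
opening: 0.514
finger_force: 35.0
clock: 9.97
position: [0.4997, -0.0634, 0.1619]
ee_rot: [-180.0, 0.0, -165.4]
force: [0.4, -2.0, 5.4]
opening: 0.513
finger_force: 35.0
```

```bash
python3 -m jog '[{"claw":40,"xyz":[0,-0.3,0.5],"rotation":[0,0,0]},{"claw":40,"xyz":[0,0,0],"rotation":[0,0,0]}]'|grep -E "pos|force: \["; python3 -m jog '[{"claw":40,"xyz":[0,0,0.5],"rotation":[0,0,0]},{"claw":40,"xyz":[0,0,0],"rotation":[0,0,0]}]'|grep -E "pos|force: \["; python3 -m jog '[{"claw":40,"xyz":[0,0,0.5],"rotation":[0,0,0]},{"claw":40,"xyz":[0,0,0],"rotation":[0,0,0]}]'|grep -E "pos|force: \["
```

```text
position: [0.4997, -0.0634, 0.1615]
force: [-0.7, -1.8, 7.2]
position: [0.4997, -0.0634, 0.1612]
force: [-1.3, -1.5, 7.6]
position: [0.4998, -0.0634, 0.1609]
force: [-1.5, -1.3, 9.7]
```

```bash
python3 -m jog '[{"claw":40,"xyz":[0,0,0.5],"rotation":[0,0,0]},{"claw":40,"xyz":[0,0,0],"rotation":[0,0,0]}]'|grep -E "pos|force: \["; python3 -m jog '[{"claw":40,"xyz":[0,0,0.5],"rotation":[0,0,0]},{"claw":40,"xyz":[0,0,0],"rotation":[0,0,0]}]'|grep -E "pos|force: \["
```

```text
position: [0.4998, -0.0634, 0.1606]
force: [-1.9, -0.9, 10.5]
position: [0.4998, -0.0634, 0.1601]
force: [-2.7, -1.1, 10.0]
```

```bash
python3 -m jog '[{"claw":40,"xyz":[0,0,0.5],"rotation":[0,0,0]},{"claw":40,"xyz":[0,0,0],"rotation":[0,0,0]}]'|grep -E "pos|force: \["; python3 -m jog '[{"claw":40,"xyz":[0,0,0.5],"rotation":[0,0,0]},{"claw":40,"xyz":[0,0,0],"rotation":[0,0,0]}]'|grep -E "pos|force: \["
python3 - <<'E'
from h import *
s=snap('side'); im=cv2.resize(s['frame'][200:340,200:340],None,fx=4,fy=4,interpolation=cv2.INTER_CUBIC); cv2.imwrite('pics/side3.png',im[:,:,::-1])
E
```

```text
position: [0.4997, -0.0634, 0.1593]
force: [-1.4, -0.8, 8.0]
position: [0.4998, -0.0634, 0.1589]
force: [-0.1, -0.9, 9.0]
```

View pics/side3.png

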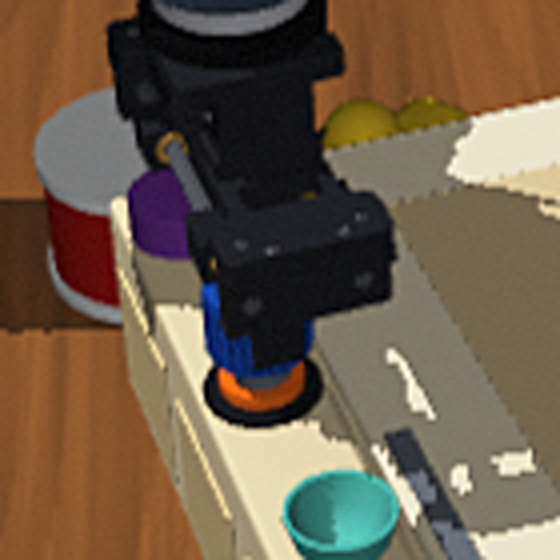

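The cap is gripped and has sunk: the gap above the orange hub at (262,380) has narrowed. No firm stop yet.

```bash
python3 -m jog '[{"claw":40,"xyz":[0,0,0.5],"rotation":[0,0,0]},{"claw":40,"xyz":[0,0,0],"rotation":[0,0,0]}]'|grep -E "pos|force: \["; python3 -m jog '[{"claw":40,"xyz":[0,0,0.5],"rotation":[0,0,0]},{"claw":40,"xyz":[0,0,0],"rotation":[0,0,0]}]'|grep -E "pos|force: \["
```

```text
position: [0.4998, -0.0634, 0.1585]
force: [-2.4, -0.9, 10.5]
position: [0.4998, -0.0634, 0.1583]
force: [-3.8, -0.8, 12.0]
```

```bash
python3 -m jog '[{"claw":40,"xyz":[0,0,0.5],"rotation":[0,0,0]},{"claw":40,"xyz":[0,0,0],"rotation":[0,0,0]}]'|grep -E "pos|force: \["; python3 -m jog '[{"claw":40,"xyz":[0,0,0],"rotation":[0,0,0]},{"claw":40,"xyz":[0,0,0],"rotation":[0,0,0]}]'|grep -E "pos|force: \["
```

```text
position: [0.4999, -0.0634, 0.1581]
force: [-3.8, -0.0, 14.7]
position: [0.4999, -0.0635, 0.1581]
force: [-3.4, -1.1, 15.1]
```

Firm stop found at about 9 mm with 15 N. Now the clockwise turn.

```bash
python3 -m jog '[{"claw":40,"xyz":[0,0,0],"rotation":[0,0,0.08]},{"claw":40,"xyz":[0,0,0],"rotation":[0,0,0.08]},{"claw":40,"xyz":[0,0,0],"rotation":[0,0,0.08]}]'|grep -vE "clock"; python3 d.py
```

```text
position: [0.4999, -0.0633, 0.1581]
ee_rot: [-180.0, 0.1, -179.4]
force: [-4.8, 0.6, 14.4]
opening: 0.51
finger_force: 35.0
t 12.1 pos [ 0.49994832 -0.06332803  0.15810134] rpy [-1.8000e+02  6.0000e-02 -1.7938e+02] F [-4.82  0.58 14.44] j6 -111.4 open 0.5104568460796844
```

```bash
python3 -m jog '[{"claw":40,"xyz":[0,0,0],"rotation":[0,0,0.08]},{"claw":40,"xyz":[0,0,0],"rotation":[0,0,0.08]},{"claw":40,"xyz":[0,0,0],"rotation":[0,0,0.08]}]'|grep -vE "clock"; python3 -c "
from h import *;print(robot.read_state()['ft_torque'])"
```

```text
position: [0.5, -0.0632, 0.1581]
ee_rot: [180.0, 0.1, 166.9]
force: [-3.6, 0.4, 14.3]
opening: 0.509
finger_force: 35.0
[0.17807524 0.51207755 0.12252313]
```

```bash
python3 -m jog '[{"claw":40,"xyz":[0,0,0],"rotation":[0,0,0.08]},{"claw":40,"xyz":[0,0,0],"rotation":[0,0,0.08]},{"claw":40,"xyz":[0,0,0],"rotation":[0,0,0.08]},{"claw":40,"xyz":[0,0,0],"rotation":[0,0,0.08]},{"claw":40,"xyz":[0,0,0],"rotation":[0,0,0.08]}]'|grep -vE "clock"; python3 - <<'E'
from h import *
print(robot.read_state()['ft_torque'])
s=snap('side'); im=cv2.resize(s['frame'][200:340,200:340],None,fx=4,fy=4,interpolation=cv2.INTER_CUBIC); cv2.imwrite('pics/side4.png',im[:,:,::-1])
E
```

```text
position: [0.5001, -0.0631, 0.1581]
ee_rot: [179.9, 0.1, 144.0]
force: [-3.0, 1.6, 15.1]
opening: 0.518
finger_force: 35.0
[0.23606902 0.46549687 0.17081712]
```

View pics/side4.png

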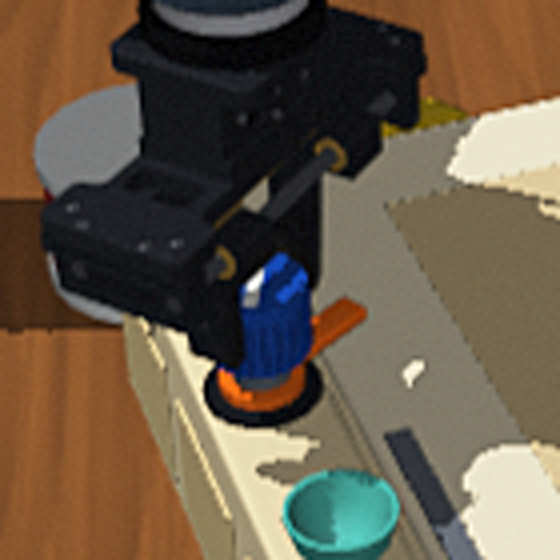

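The latch arm is swinging over the lid (tip at about (355,312) in the crop). I'll measure its angle as I go.

```bash
cat > b.py <<'E'
from h import *
s=snap('side');W=cloud(s)
hsv=cv2.cvtColor(s['frame'],cv2.COLOR_RGB2HSV).astype(int)
q=W[...,:2]-np.array([.5002,-.0635]); r=np.hypot(q[...,0],q[...,1])
m=(hsv[...,0]>3)&(hsv[...,0]<20)&(hsv[...,1]>170)&(r>.028)&(r<.07)&(W[...,2]>.122)&(W[...,2]<.14)
c=q[m].mean(0); a=np.degrees(np.arctan2(c[1],c[0])); print(m.sum(),'rmax',r[m].max(),'bolt dir',a,'to go deg',a-14.6, robot.read_state()['ft_torque'][2])
E
python3 b.py
python3 -m jog '[{"claw":40,"xyz":[0,0,0],"rotation":[0,0,0.08]},{"claw":40,"xyz":[0,0,0],"rotation":[0,0,0.08]},{"claw":40,"xyz":[0,0,0],"rotation":[0,0,0.08]},{"claw":40,"xyz":[0,0,0],"rotation":[0,0,0.08]}]'|grep -vE "clock"; python3 b.py
```

```text
96 rmax 0.05960008050320778 bolt dir 38.78174232336459 to go deg 24.18174232336459 0.0561480404022614
position: [0.5002, -0.0631, 0.1582]
ee_rot: [179.9, 0.0, 125.6]
force: [-3.0, 1.8, 13.8]
opening: 0.514
finger_force: 35.0
116 rmax 0.060455291914664006 bolt dir 20.672715025887783 to go deg 6.072715025887783 0.07146337060376107
```

```bash
python3 -m jog '[{"claw":40,"xyz":[0,0,0],"rotation":[0,0,0.05]},{"claw":40,"xyz":[0,0,0],"rotation":[0,0,0.04]},{"claw":40,"xyz":[0,0,0],"rotation":[0,0,0]}]'|grep -vE "clock"; python3 b.py
```

```text
position: [0.5003, -0.063, 0.1581]
ee_rot: [179.9, 0.0, 120.6]
force: [-0.8, 0.8, 14.9]
opening: 0.512
finger_force: 35.0
121 rmax 0.061352509655256834 bolt dir 15.057878449101867 to go deg 0.4578784491018677 0.11748359369540959
```

```bash
python3 -m jog '[{"claw":40,"xyz":[0,0,0],"rotation":[0,0,0.04]},{"claw":40,"xyz":[0,0,0],"rotation":[0,0,0]}]'|grep -vE "clock"; python3 b.py
```

```text
position: [0.5002, -0.063, 0.1581]
ee_rot: [179.9, 0.0, 118.3]
force: [-2.7, 2.0, 13.2]
opening: 0.512
finger_force: 35.0
122 rmax 0.060651408837402374 bolt dir 13.160917013889124 to go deg -1.4390829861108756 0.13836762234142658
```

```bash
python3 -m jog '[{"claw":40,"xyz":[0,0,0],"rotation":[0,0,0.04]},{"claw":40,"xyz":[0,0,0],"rotation":[0,0,0]}]'|grep -vE "clock"; python3 b.py
```

```text
position: [0.5003, -0.063, 0.1582]
ee_rot: [179.9, 0.0, 116.0]
force: [-2.5, 1.8, 14.4]
opening: 0.513
finger_force: 35.0
119 rmax 0.05972830380524041 bolt dir 10.905407084402984 to go deg -3.694592915597015 0.12429723645870837
```

```bash
python3 -m jog '[{"claw":40,"xyz":[0,0,0],"rotation":[0,0,0.04]},{"claw":40,"xyz":[0,0,0],"rotation":[0,0,0]}]'|grep -vE "clock"; python3 b.py; python3 -m jog '[{"claw":40,"xyz":[0,0,0],"rotation":[0,0,0.03]},{"claw":40,"xyz":[0,0,0],"rotation":[0,0,0]}]'|grep -vE "clock"; python3 b.py
```

```text
position: [0.5003, -0.063, 0.1581]
ee_rot: [179.9, 0.0, 113.7]
force: [-1.9, 1.9, 13.0]
opening: 0.516
finger_force: 35.0
121 rmax 0.06023956420682752 bolt dir 10.300539717562211 to go deg -4.2994602824377885 0.29316659457416494
position: [0.5003, -0.063, 0.1581]
ee_rot: [179.9, 0.0, 112.1]
force: [-2.5, 1.3, 14.8]
opening: 0.508
finger_force: 35.0
124 rmax 0.060545736253079414 bolt dir 9.812079930328192 to go deg -4.787920069671808 0.45795525793015085
```

Torque jumped while the angle held, so the arm is at its stop. I'll unwind slightly, lift, let go.

```bash
python3 -m jog '[{"claw":40,"xyz":[0,0,0],"rotation":[0,0,-0.04]},{"claw":40,"xyz":[0,0,-3],"rotation":[0,0,0]},{"claw":40,"xyz":[0,0,-4],"rotation":[0,0,0]},{"claw":40,"xyz":[0,0,-4],"rotation":[0,0,0]},{"claw":40,"xyz":[0,0,0],"rotation":[0,0,0]}]'
python3 -m jog '[{"claw":88,"xyz":[0,0,0],"rotation":[0,0,0]},{"claw":88,"xyz":[0,0,0],"rotation":[0,0,0]},{"claw":88,"xyz":[0,0,0],"rotation":[0,0,0]},{"claw":88,"xyz":[0,0,0],"rotation":[0,0,0]},{"claw":88,"xyz":[0,0,0],"rotation":[0,0,0]}]'
python3 -m jog '[{"claw":88,"xyz":[0,0,-15],"rotation":[0,0,0]},{"claw":88,"xyz":[0,0,-30],"rotation":[0,0,0]},{"claw":88,"xyz":[0,0,-35],"rotation":[0,0,0]},{"claw":88,"xyz":[0,0,-35],"rotation":[0,0,0]},{"claw":88,"xyz":[0,0,-20],"rotation":[0,0,0]}]'
python3 b.py;  python3 - <<'E'
from h import *
for n in('top','side'):
    s=snap(n); save(s,n+'9.png')
E
```

```text
clock: 14.83
position: [0.4999, -0.0629, 0.1676]
ee_rot: [179.9, -0.0, 114.3]
force: [5.6, 1.9, 0.6]
opening: 0.51
finger_force: 35.0
clock: 15.25
position: [0.499, -0.0635, 0.1673]
ee_rot: [-179.9, -0.0, 114.3]
force: [0.1, 0.2, -0.3]
opening: 0.868
finger_force: 0.0
clock: 15.67
position: [0.5003, -0.0638, 0.3067]
ee_rot: [179.8, 0.2, 114.3]
force: [0.7, -0.7, -1.0]
opening: 0.998
finger_force: 0.0
121 rmax 0.0609950553990399 bolt dir 10.405606518208948 to go deg -4.194393481791051 0.02866542205072197
```

View pics/side9.png

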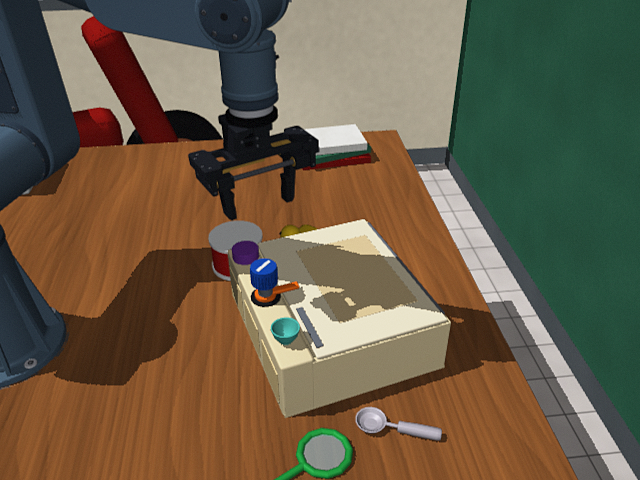

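The lid is shut, the latch arm at (285,290) points straight across it, the toys haven't moved, and the gripper is clear. Handing in.

```bash
python3 -m jog '[{"claw":88,"xyz":[0,0,0],"rotation":[0,0,0]},{"claw":88,"xyz":[0,0,0],"rotation":[0,0,0]},{"claw":88,"xyz":[0,0,0],"rotation":[0,0,0]}]' >/dev/null; python3 -c "
from bench import robot;print(robot.job_done())"
```

```text
the job is handed in; nothing more can be done
None
```

I shut the lid, turned the latch arm to its stop across it by the cap alone, let go and handed the job in after about 16 s; press readings peaked near 15 N, no toy looked moved, and no verdict came back.

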